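# Load a cuvette and hold the shutter lever level

## Task

Take any one of the three cuvettes out of the grey pocket tray and seat it upright, fully home, in the square pocket of the exposure station. Only after letting go of it there, press the station's spring-loaded shutter lever down with the fingertips until the lever is level, and finish while holding it level against its spring (do not let go; the last push is kept). Leave the other two cuvettes in the tray and do not disturb the mirror mount, the mouse or the brown vial nearby.

Things in the scene. Friction and masses are not known exactly. Their poses are not given: they have to be found in the camera images.
- tray: Grey plastic pocket tray, 124 x 46 x 22 mm, fixed to the table. Origin: centre of its underside; x along its length, z up. Three square pockets 15 mm wide and 18 mm deep in a row along its x, at x = -42, 0 and +42 mm, each holding an upright cuvette; pocket floors 4 mm above the table.
- cuvette_0: Clear square cuvette with a white cap, upright in a tray pocket, one of three alike: body 12 x 12 mm, 51 mm tall with cap (fingers can grip it up to 44 mm), about 12 g. Origin: centre of its underside; z up, x and y normal to its faces, along the tray's x and y but for the pocket's play. Grip just above the tray, finger pads' middle about 39 mm above its underside.
- cuvette_1: Clear square cuvette with a white cap, upright in a tray pocket, one of three alike: body 12 x 12 mm, 51 mm tall with cap (fingers can grip it up to 44 mm), about 12 g. Origin: centre of its underside; z up, x and y normal to its faces, along the tray's x and y but for the pocket's play. Grip just above the tray, finger pads' middle about 39 mm above its underside.
- cuvette_2: Clear square cuvette with a white cap, upright in a tray pocket, one of three alike: body 12 x 12 mm, 51 mm tall with cap (fingers can grip it up to 44 mm), about 12 g. Origin: centre of its underside; z up, x and y normal to its faces, along the tray's x and y but for the pocket's play. Grip just above the tray, finger pads' middle about 39 mm above its underside.
- station: Exposure station, fixed. Aluminium base 120 x 112 x 10 mm; origin: centre of its underside, z up, lever handle toward -x. On it, in its frame: nest block 42 x 36 mm at y = -30 mm, top at z = 31; upright grey screen at y = +3, 56 mm long in x, 62 high; lever at y = +27; lamp barrel at y = +40 to +64, 50 high. Load the nest with the fingers closing along x (the screen stands beside it in y).
- nest (a point): Centre of the floor of the station's square cuvette pocket, 12 mm above the table, at (+15, -30, +12) mm in the station's frame, axes as the station's. The pocket is 16 mm wide for the lowest 12 mm, then bevelled, widening to 25 mm at its mouth 19 mm above this point; sides along the station's x and y. A seated cuvette has its underside here.
- lever (a joint): Spring-loaded shutter lever: flat aluminium bar with a round finger pad at its free end, hinged at its far end on a pillar; hinge along the station's y at (+52, +27, +58) mm in its frame. Value in rad: 0 at rest (handle raised by 0.35 rad), growing as the handle goes down; 0.35 = level; 0.55 = lower stop. At the pad 3 N start it, 6 N hold it level; it springs back up.
- lever_pad (a point): Centre of the top of the lever's black rubber finger pad (30 mm across): 125 mm from the hinge axis along the lever and 9 mm above the lever's centre line; turns with the lever. x along the lever toward the hinge, y along the hinge, z out of the pad. About 109 mm above the table at rest, 67 mm when level.
- mirror_mount: Bystander: square black mirror mount on a short post, 58 x 46 x 98 mm. Origin: centre of its underside.
- mouse: Bystander: black computer mouse, 110 x 62 x 38 mm. Origin: centre of its underside.
- vial: Bystander: brown vial with a white cap, 25 mm across, 52 mm tall. Origin: centre of its underside.

How it is judged (in metres and radians):
On the way, in this order (a step that is already met when the one before it is completed fails the run):
1. one cuvette is seated in the station's pocket and let go, the lever still up (((horizontal distance between cuvette_0 and nest below 0.004 m and z of cuvette_0 in the frame of nest between -0.004 and 0.004 m and angle between cuvette_0's own z axis and vertical below 0.2 rad and distance of each of cuvette_1, cuvette_2 from where it was at the start of the episode below 0.006 m) or (horizontal distance between cuvette_1 and nest below 0.004 m and z of cuvette_1 in the frame of nest between -0.004 and 0.004 m and angle between cuvette_1's own z axis and vertical below 0.2 rad and distance of each of cuvette_0, cuvette_2 from where it was at the start of the episode below 0.006 m) or (horizontal distance between cuvette_2 and nest below 0.004 m and z of cuvette_2 in the frame of nest between -0.004 and 0.004 m and angle between cuvette_2's own z axis and vertical below 0.2 rad and distance of each of cuvette_0, cuvette_1 from where it was at the start of the episode below 0.006 m)) and contact force between each of cuvette_0, cuvette_1, cuvette_2 and the fingers below 0.2 N and value of joint lever below 0.12 rad), for 0.2 s.
2. the fingers hold the lever level (((horizontal distance between cuvette_0 and nest below 0.004 m and z of cuvette_0 in the frame of nest between -0.004 and 0.004 m and angle between cuvette_0's own z axis and vertical below 0.2 rad and distance of each of cuvette_1, cuvette_2 from where it was at the start of the episode below 0.006 m) or (horizontal distance between cuvette_1 and nest below 0.004 m and z of cuvette_1 in the frame of nest between -0.004 and 0.004 m and angle between cuvette_1's own z axis and vertical below 0.2 rad and distance of each of cuvette_0, cuvette_2 from where it was at the start of the episode below 0.006 m) or (horizontal distance between cuvette_2 and nest below 0.004 m and z of cuvette_2 in the frame of nest between -0.004 and 0.004 m and angle between cuvette_2's own z axis and vertical below 0.2 rad and distance of each of cuvette_0, cuvette_1 from where it was at the start of the episode below 0.006 m)) and contact force between each of cuvette_0, cuvette_1, cuvette_2 and the fingers below 0.2 N and value of joint lever between 0.26 and 0.44 rad and contact force between station and the fingers above 1.5 N), for 0.5 s.
At the end, for the whole second after the job is handed in: One cuvette stands in the station's pocket (within 4 mm of centre and floor, 0.2 rad of upright), not touched by the fingers; the other two are within 6 mm of their starts; the fingers press the station with over 1.5 N and hold the lever still at 0.26 to 0.44 rad (0.35 is level) (all of step 2 and velocity of joint lever between -0.1 and 0.1 rad/s); the arm keeps its last pose, push and grip.
It fails at once if the lever is pressed (over 0.2 rad) while no cuvette is in the pocket (value of joint lever above 0.2 rad and not ((horizontal distance between cuvette_0 and nest below 0.004 m and z of cuvette_0 in the frame of nest between -0.004 and 0.004 m and angle between cuvette_0's own z axis and vertical below 0.2 rad) or (horizontal distance between cuvette_1 and nest below 0.004 m and z of cuvette_1 in the frame of nest between -0.004 and 0.004 m and angle between cuvette_1's own z axis and vertical below 0.2 rad) or (horizontal distance between cuvette_2 and nest below 0.004 m and z of cuvette_2 in the frame of nest between -0.004 and 0.004 m and angle between cuvette_2's own z axis and vertical below 0.2 rad))).
It fails at once if a bystander is moved by more than 20 mm (distance of any of mirror_mount, mouse, vial from where it was at the start of the episode above 0.02 m).
It also fails if it takes over 64 s, if anything falls off the work surface, if the arm or the gripper's body presses on something with over 40 N, if the wrist force passes 120 N, or if a joint passes its speed limit or range.

## Robot

A 6-joint arm with a two-finger parallel gripper is mounted at the origin on a cart in front of the work surface, level with it; the furniture and walls round the work are solid. World frame = base frame: x ahead of the robot, y to its left, z up, the work surface at z = 0. Lengths are in mm, angles in rad, forces in N, time in s.
With the tool pointing down it reaches from about 275 to 1000 mm from the base axis. Payload 8.4 kg.
Tool frame: the origin (TCP) lies between the finger pads; the fingertips stand 22 mm ahead of it and the grasp point (between the pads) lies 3 mm ahead of it (r.nose_length is the z of the fingertips in the tool frame, in mm); z points along the fingers, y is the line along which they close (so a half turn about z gives the same grasp; the last joint's range is limited). The gripper opens to 85 mm and grips with 20 to 120 N. Pads are 22 mm wide; open, the fingers measure 114 mm over their backs; the gripper's body (76 mm by 85 mm) begins 54 mm behind the grasp point. The pads swing forward as they close: fully open they stand 13 mm farther back than shut.
Start: joints at [-1.262, 0.353, 1.633, -0, 1.155, -0.002], TCP at [191.136, -595.059, 253.281] pointing down, gripper open.
Joint ranges: [-2.63, 2.63], [-0.92, 2.1], [0.06, 2.66], [-1.3, 4.44], [0, 2.69], [-3.02, 3.02]. Speed limits (rad/s): [2.22, 2.22, 2.79, 3.14, 3.14, 3.14].

## Interface

Orientations are given as [roll, pitch, yaw] about the fixed x, y, z axes, in that order (R = Rz(yaw) Ry(pitch) Rx(roll)).
In Python, from rig import r, cams gives the robot as it stands.
- The arm moves only by the shell command python3 -m handwheel 'ROWS' [FORCE]. ROWS is a JSON list of rows, 1 to 5 of them, each written [[rx, ry, rz], [dx, dy, dz], opening]: a rotation vector rx, ry, rz in normalised numbers (1 is pi rad), then dx, dy, dz in normalised numbers (1 is 400 mm), then the opening from 0.0 (shut) to 1.0 (fully open); each row shifts and turns the commanded pose from where the row before left it, along the tool's axes as they then stand; what a row does not reach is not made up. A row lasts 1/12 s, in which the tool goes at most 41.7 mm and 0.125 rad, less where a joint would pass 70% of its speed; a pose out of reach is approached as far as the arm can. The fingers move at their own pace and stop on an object; FORCE is the grip in N (left out, the last holds). Time passes only in rows, so rows that do not move let the fingers close. It prints the time, the measured TCP pose, the force, the opening and the grip force at its end. No shift or turn number may pass 1 either way. Input that does not fit is refused with a message, and nothing moves.
- r.sense(): the state, without advancing time (a new reading comes with each control period).
- cams.grab_frame(name): name is "scene" or "top" or "wrist"; returns the picture (420x560x3 uint8, red, green, blue); there is no depth.
- cams.camera_params(name): a dict with "fx", "fy", "cx", "cy" (pixels), "rvec" (rotation vector, rad) and "tvec" (3), from world to camera coordinates, as OpenCV has them. Camera axes: x right, y down, z forward; pixel columns grow to the right and rows downward; lengths in mm; the calibration is good to about 2 mm. The wrist camera is an equidistant fisheye: a pixel r from the principal point sees the ray r / f radians off the axis. A picture is of the moment at which its call begins: read the wrist's pose just before it. camera_params takes no time and is no camera call; for the wrist camera it gives the pose at the moment of the call.
- r.sign_off(): hands the job in; it is judged then, once.
The state is a dict: "clock": time; "qpos": joint angles; "qvel": joint speeds; "joint_efforts": joint torques, N m; "eef_pos": TCP position; "tcp_rot": TCP orientation; "contact_force": force on the tool from outside, world axes, zero at the start; "wrist_torque": the same for the moment, N m; "opening": opening from 0.0 (shut) to 1.0 (fully open); "grasp_force": force on a finger pad.
Only numpy, scipy, OpenCV 4.12 (cv2) and the standard library are available. Lean on these libraries where they do the work, as an engineer would, in place of code of your own. Each camera call takes 0.05 s, during which the arm holds its last target. There are 200 camera calls.

## Working session

There is one attempt and no reset: what is moved stays moved. The work goes in short steps, Python scripts to look and compute and a shell command to move; the robot and the scene stay as the last step left them, time stands still between calls to the robot, and variables do not carry over. Pictures are saved under pics/ and viewed, at most 10 in all, crops included, and the job is handed in when it is done.

```bash
ls; mkdir -p pics
python3 - <<'E'
from rig import r,cams
import cv2,numpy as np
for n in ("scene","top"):
    im=cams.grab_frame(n); cv2.imwrite(f"pics/{n}0.png",cv2.resize(im[:,:,::-1],(800,600),interpolation=cv2.INTER_CUBIC)); cv2.imwrite(f"raw_{n}.png",im[:,:,::-1])
    print(n,cams.camera_params(n))
print(r.sense())
E
```

```text
pics
scene {'fx': 474.53933226770306, 'fy': 474.53933226770306, 'cx': 274.13879549263544, 'cy': 211.90594386316985, 'rvec': array([ 2.23110483, -0.44593818,  0.22362198]), 'tvec': array([-614.61983345,   33.2737648 , 1017.78425372])}
top {'fx': 501.8892884798291, 'fy': 501.8892884798291, 'cx': 279.1849171086472, 'cy': 210.58276493891194, 'rvec': array([ 2.17891468, -2.20211621,  0.12815922]), 'tvec': array([-324.2700284 ,  563.79477277, 1250.9194398 ])}
{'clock': 0.1, 'qpos': array([-1.26240695e+00,  3.53577723e-01,  1.63404319e+00,  1.21604170e-05,
        1.15516753e+00, -2.40760550e-03]), 'qvel': array([ 2.70462571e-03, -2.15493295e-03, -9.99311932e-04,  6.81634064e-05,
        8.87085618e-04,  1.55627819e-03]), 'joint_efforts': array([-1.81761707e-04, -6.06357837e+01, -3.42817354e+01,  4.42335227e-05,
        3.81630103e-03,  1.37214272e-05]), 'eef_pos': array([ 191.0194775 , -594.69458294,  252.64454631]), 'tcp_rot': array([-3.14039690e+00, -1.39981830e-05,  3.10792058e-01]), 'contact_force': array([0.78393857, 0.45823923, 0.19459925]), 'wrist_torque': array([-0.00374442,  0.01799112, -0.03434586]), 'grasp_force': 0.0, 'opening': 1.0031163958021274}
```

View pics/scene0.png

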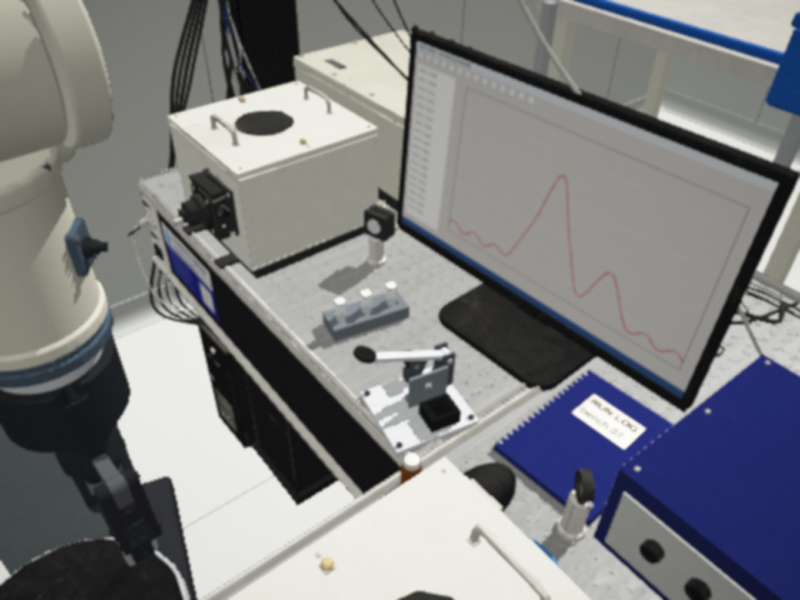

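View pics/top0.png

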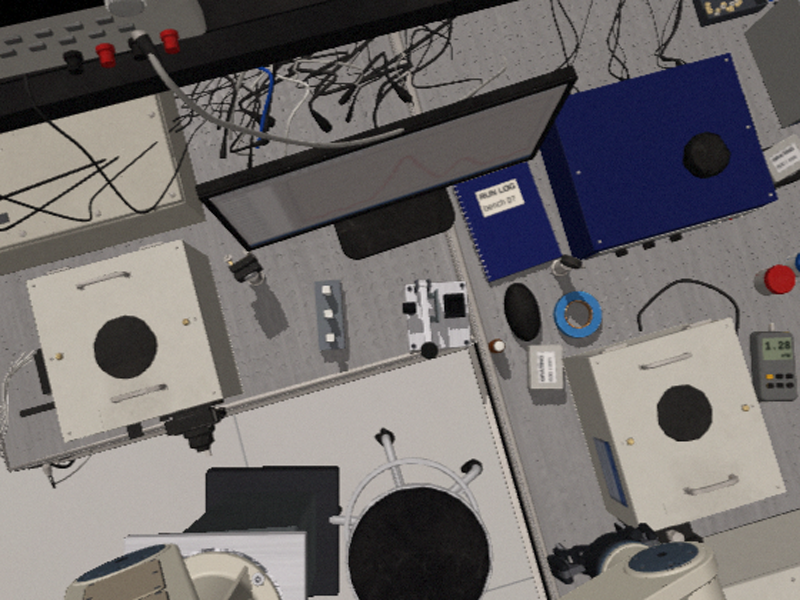

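The top view shows the tray at about (328,315) and the station at about (437,318), with the lever pad at (429,350) and the nest at (455,306). The mount is near (243,267), the vial at (497,346) and the mouse at (521,312), all in 800x600 pixels. Next I enlarge the work area.

```bash
cat > h.py <<'E'
import numpy as np,cv2
from rig import r,cams
def ray(n,uv,p=None):
    p=p or cams.camera_params(n); R=cv2.Rodrigues(p["rvec"])[0]
    x=(uv[0]-p["cx"])/p["fx"]; y=(uv[1]-p["cy"])/p["fy"]
    if n=="wrist":
        t=np.hypot(x,y); s=np.sin(t)/t if t>1e-9 else 1; d=np.array([x*s,y*s,np.cos(t)])
    else: d=np.array([x,y,1.])
    return -R.T@p["tvec"], R.T@d
def atz(n,uv,z,p=None):
    c,d=ray(n,uv,p); return c+d*(z-c[2])/d[2]
def proj(n,X,p=None):
    p=p or cams.camera_params(n); q=cv2.Rodrigues(p["rvec"])[0]@np.array(X,float)+p["tvec"]
    if n=="wrist":
        t=np.arctan2(np.hypot(q[0],q[1]),q[2]); k=t/np.hypot(q[0],q[1])
        return np.array([p["cx"]+p["fx"]*q[0]*k,p["cy"]+p["fy"]*q[1]*k])
    return np.array([p["cx"]+p["fx"]*q[0]/q[2],p["cy"]+p["fy"]*q[1]/q[2]])
E
python3 - <<'E'
from h import *
im=cv2.imread("raw_top.png")
c=im[188:258,214:338]; cv2.imwrite("pics/topc.png",cv2.resize(c,None,fx=6,fy=6,interpolation=cv2.INTER_CUBIC))
for n,u,z in (("tray",(328,315),22),("pad",(429,350),109),("nest",(455,306),31),("vial",(497,346),52),("mouse",(521,312),38),("mount",(243,267),98)): print(n,atz("top",np.array(u)*.7,z).round())
print(cams.camera_params("wrist"))
E
```

```text
tray [ 537. -203.   22.]
pad [ 471. -377.  109.]
nest [ 550. -430.   31.]
vial [ 477. -501.   52.]
mouse [ 538. -547.   38.]
mount [614. -66.  98.]
{'fx': 325.19226210127806, 'fy': 325.19226210127806, 'cx': 283.69358534176274, 'cy': 208.32089191398103, 'rvec': array([-2.31952282,  1.69104655,  0.27514956]), 'tvec': array([-623.25166607,  -40.64874401,  379.73439973])}
```

View pics/topc.png

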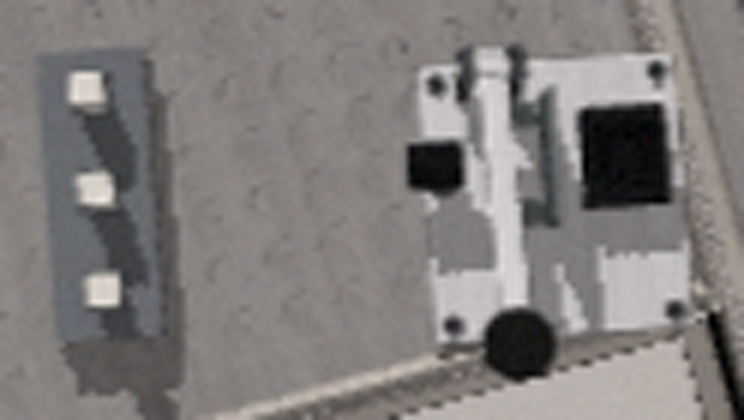

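The enlarged view (pixels in this crop) gives these positions:
- **Tray top corners:** (38,52), (147,47), (165,337), (57,342).
- **Caps:** (88,89), (95,189), (103,291).
- **Station base corners:** (418,65), (678,55), (692,328), (435,343).
- **Nest block:** (582,107) to (670,203).
- **Lever pad:** (520,342).

Run:
```python
from h import *
f=lambda u,z: atz("top",((np.array(u)+.5)/6-.5)+[214,188],z)
def fit(uv,loc):
    w=np.array([f(u,l[2]) for u,l in zip(uv,loc)]);l=np.array(loc,float)
    a=l[:,:2]-l[:,:2].mean(0);b=w[:,:2]-w[:,:2].mean(0)
    th=np.arctan2((a[:,0]*b[:,1]-a[:,1]*b[:,0]).sum(),(a*b).sum()); R=np.array([[np.cos(th),-np.sin(th)],[np.sin(th),np.cos(th)]])
    t=w[:,:2].mean(0)-R@l[:,:2].mean(0); print("origin",t.round(1),"yaw",th.round(3),"res",(l[:,:2]@R.T+t-w[:,:2]).round(1).tolist()); return R,t
R,t=fit([(38,52),(147,47),(165,337),(57,342)],[(62,23,22),(62,-23,22),(-62,-23,22),(-62,23,22)])
for u in ((88,89),(95,189),(103,291)): print("cap",f(u,55).round(1))
for x in (42,0,-42): print((R@[x,0]+t).round(1))
R,t=fit([(418,65),(678,55),(692,328),(435,343),(582,107),(665,103),(670,203),(584,207)],[(60,56,10),(60,-56,10),(-60,-56,10),(-60,56,10),(36,-12,31),(36,-48,31),(-6,-48,31),(-6,-12,31)])
print("nest",R@[15,-30]+t,"pad rest",R@[52-125*np.cos(.35)-9*np.sin(.35)*0,27]+t,f((520,342),109))
```

```text
origin [ 538.2 -205.9] yaw 0.057 res [[-0.4, -0.5], [0.4, 0.1], [0.5, 0.1], [-0.5, 0.3]]
cap [ 579.7 -202.5   55. ]
cap [ 538.  -205.3   55. ]
cap [ 495.7 -208.4   55. ]
[ 580.2 -203.5]
[ 538.2 -205.9]
[ 496.3 -208.2]
origin [ 535.8 -399.9] yaw 0.039 res [[-0.1, 0.1], [0.9, 1.1], [-0.7, 0.1], [0.1, 1.2], [-0.4, 0.1], [-0.4, -0.4], [0.3, -0.8], [0.2, -1.5]]
nest [ 551.97018783 -429.31592433] pad rest [ 469.37097517 -375.51999454] [ 471.64514805 -377.03926061  109.        ]
```

Careful with the scale: shifts go in shares of 400 mm and turns go in shares of pi rad. That gives: 34 mm / 400 = 0.085, -23 mm / 400 = -0.0575.

```bash
for i in 1; do python3 -m handwheel '[[[0, 0, 0], [0.085, -0.0575, 0], 1], [[0, 0, 0], [0.085, -0.0575, 0], 1], [[0, 0, 0], [0.085, -0.0575, 0], 1], [[0, 0, 0], [0.085, -0.0575, 0], 1], [[0, 0, 0], [0.085, -0.0575, 0], 1]]' 40; python3 -m handwheel '[[[0, 0, 0], [0.085, -0.0575, 0], 1], [[0, 0, 0], [0.085, -0.0575, 0], 1], [[0, 0, 0], [0.085, -0.0575, 0], 1], [[0, 0, 0], [0.085, -0.0575, 0], 1], [[0, 0, 0], [0.085, -0.0575, 0], 1]]'; python3 -m handwheel '[[[0, 0, 0], [0.085, -0.0575, 0.0375], 1], [[0, 0, 0], [0.085, -0.0575, 0.0375], 1], [[0, 0, 0.0382], [0, 0, 0.0375], 1], [[0, 0, 0.0382], [0, 0, 0.0375], 1], [[0, 0, 0], [0, 0, 0], 1]]'; done
```

```text
clock: 0.52
eef_pos: [318.4, -431.9, 253.0]
tcp_rot: [-3.141, 0.0, 0.31]
contact_force: [1.0, -0.6, 0.4]
opening: 1.003
grasp_force: 0.0
clock: 0.93
eef_pos: [445.2, -270.2, 253.2]
tcp_rot: [-3.142, 0.0, 0.311]
contact_force: [0.4, -0.8, -0.1]
opening: 0.997
grasp_force: 0.0
clock: 1.35
eef_pos: [491.5, -208.9, 191.8]
tcp_rot: [-3.139, 0.005, 0.067]
contact_force: [-0.2, -0.3, -0.3]
opening: 1.001
grasp_force: 0.0
```

Run:
```python
from h import *
import pickle
p=cams.camera_params("wrist"); s=r.sense(); im=cams.grab_frame("wrist")
pickle.dump((p,s,im),open("w1.pkl","wb"))
cv2.imwrite("pics/w1.png",cv2.resize(im[:,:,::-1],(800,600),interpolation=cv2.INTER_CUBIC))
R=cv2.Rodrigues(p["rvec"])[0]; print("campos",(-R.T@p["tvec"]).round(1),"axis",R[2].round(2),s["eef_pos"].round(1),s["tcp_rot"].round(3))
for X in ((579.7,-202.5,55),(538,-205.3,55),(495.7,-208.4,55),(552,-429,31)): print((proj("wrist",X,p)/.7).round(1))
```

```text
campos [ 572.6 -202.7  311.1] axis [-0.32 -0.02 -0.95] [ 491.5 -208.9  191.8] [-3.139  0.005  0.067]
[406.8 133.6]
[406.8 209.1]
[407.2 282.4]
[720.  219.9]
```

View pics/w1.png

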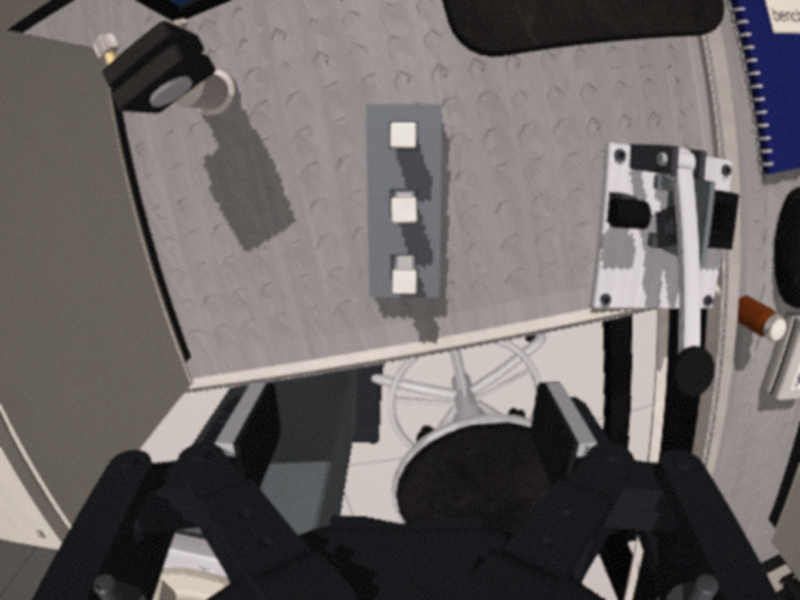

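The caps sit at (403.5,135), (404,209) and (404,280). The top-view estimate predicted (407,134), (407,209) and (407,282), so the two agree within 2 mm. I go down over the nearest cuvette at (496.5,-207.5).

Converted, 35 mm / 400 = 0.0875, 30 mm / 400 = 0.075, 0.01 rad / 3.1416 = 0.0032.

```bash
python3 -m handwheel '[[[0, 0, 0.0032], [0.0125, -0.0025, 0.075], 1], [[0, 0, 0], [0, 0, 0.0875], 1], [[0, 0, 0], [0, 0, 0.075], 1], [[0, 0, 0], [0, 0, 0.05], 1], [[0, 0, 0], [0, 0, 0], 1]]'; python3 -m handwheel '[[[0, 0, 0], [0, 0, 0], 1], [[0, 0, 0], [0, 0, 0], 1]]'
```

```text
clock: 1.82
eef_pos: [495.5, -208.9, 76.9]
tcp_rot: [-3.139, 0.005, 0.064]
contact_force: [-0.7, 0.1, 0.1]
opening: 0.999
grasp_force: 0.0
clock: 1.98
eef_pos: [498.7, -210.0, 81.3]
tcp_rot: [3.141, -0.002, 0.062]
contact_force: [0.4, -0.4, -0.1]
opening: 1.002
grasp_force: 0.0
```

```bash
for i in 1 2; do python3 -m handwheel '[[[0, 0, 0], [0, 0, 0], 1], [[0, 0, 0], [0, 0, 0], 1], [[0, 0, 0], [0, 0, 0], 1]]' | sed -n 2,3p; done
```

```text
eef_pos: [498.4, -209.5, 81.0]
tcp_rot: [3.141, -0.002, 0.061]
eef_pos: [497.8, -209.2, 79.9]
tcp_rot: [3.141, -0.0, 0.061]
```

Converted, 18 mm / 400 = 0.045, -1.5 mm / 400 = -0.0038.

```bash
python3 -m handwheel '[[[0, 0, 0], [-0.0038, -0.005, 0.0375], 1], [[0, 0, 0], [0, 0, 0.045], 1], [[0, 0, 0], [0, 0, 0], 1], [[0, 0, 0], [0, 0, 0], 1], [[0, 0, 0], [0, 0, 0], 1]]'
python3 - <<'E'
from h import *
import pickle
p=cams.camera_params("wrist"); im=cams.grab_frame("wrist")
cv2.imwrite("pics/w2.png",cv2.resize(im[:,:,::-1][200:420,140:440],None,fx=2.6,fy=2.6,interpolation=cv2.INTER_CUBIC))
print(r.sense()["eef_pos"])
E
```

```text
clock: 2.9
eef_pos: [496.4, -207.4, 47.1]
tcp_rot: [3.141, -0.0, 0.061]
contact_force: [0.3, 0.2, -0.4]
opening: 1.001
grasp_force: 0.0
[ 496.61479662 -207.46961786   47.40651656]
```

View pics/w2.png

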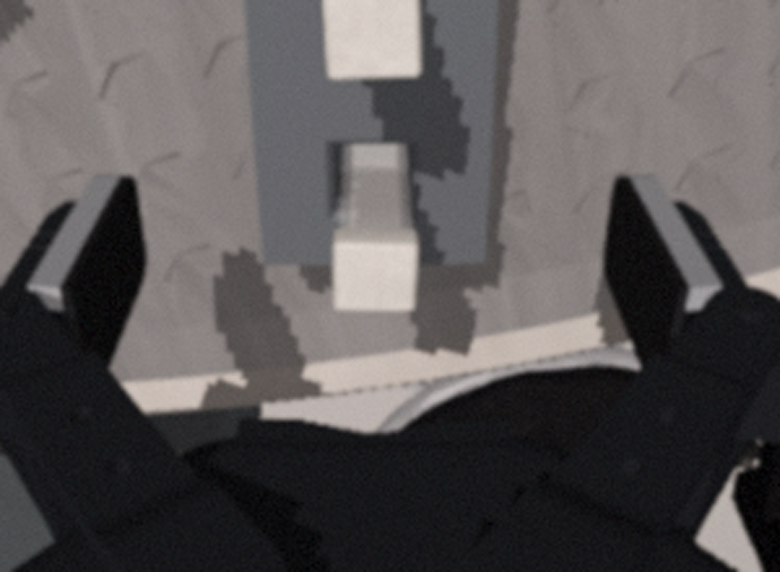

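The cap is at (375,272) and the finger mid-line is at column 375, so the cuvette is centred between the pads. I close and lift.

```bash
python3 -m handwheel '[[[0, 0, 0], [0, 0, 0], 0.5], [[0, 0, 0], [0, 0, 0], 0.25], [[0, 0, 0], [0, 0, 0], 0], [[0, 0, 0], [0, 0, 0], 0], [[0, 0, 0], [0, 0, 0], 0]]' 30;python3 -m handwheel '[[[0, 0, 0], [0, 0, 0], 0], [[0, 0, 0], [0, 0, 0], 0], [[0, 0, 0], [0, 0, 0], 0], [[0, 0, 0], [0, 0, 0], 0], [[0, 0, 0], [0, 0, 0], 0]]'
```

```text
clock: 3.37
eef_pos: [496.2, -207.3, 46.9]
tcp_rot: [3.141, -0.0, 0.061]
contact_force: [0.3, 0.4, -0.4]
opening: 0.301
grasp_force: 0.0
clock: 3.78
eef_pos: [496.2, -207.3, 46.8]
tcp_rot: [3.142, -0.0, 0.061]
contact_force: [-0.5, 0.9, 4.4]
opening: 0.135
grasp_force: 32.3
```

Converted, -30 mm / 400 = -0.075, -25 mm / 400 = -0.0625.

```bash
python3 -m handwheel '[[[0, 0, 0], [0, 0, -0.025], 0], [[0, 0, 0], [0, 0, -0.0625], 0], [[0, 0, 0], [0, 0, -0.075], 0], [[0, 0, 0], [0, 0, -0.075], 0], [[0, 0, 0], [0, 0, -0.075], 0]]';python3 -m handwheel '[[[0, 0, 0], [0.0175, 0.0925, 0], 0], [[0, 0, 0], [0.0175, 0.0925, 0], 0], [[0, 0, 0], [0.0175, 0.0925, 0], 0], [[0, 0, 0], [0.0175, 0.0925, 0], 0], [[0, 0, 0], [0.0175, 0.0925, 0], 0]]'; python3 -m handwheel '[[[0, 0, 0], [0.0175, 0.0925, 0], 0], [[0, 0, -0.0382], [0, 0, 0], 0], [[0, 0, -0.0382], [0, 0, 0], 0], [[0, 0, -0.0382], [0, 0, 0], 0], [[0, 0, -0.0382], [0, 0, 0], 0]]'; python3 -m handwheel '[[[0, 0, -0.0382], [0, 0, 0], 0], [[0, 0, -0.0382], [0, 0, 0], 0], [[0, 0, -0.0382], [0, 0, 0], 0], [[0, 0, -0.0382], [0, 0, 0], 0], [[0, 0, -0.0382], [0, 0, 0], 0]]'; python3 -m handwheel '[[[0, 0, -0.0382], [0, 0, 0], 0], [[0, 0, -0.0382], [0, 0, 0], 0], [[0, 0, -0.0382], [0, 0, 0], 0], [[0, 0, -0.035], [0, 0, 0], 0], [[0, 0, 0], [0, 0, 0], 0]]'; python3 -m handwheel '[[[0, 0, 0], [0, 0, 0], 0], [[0, 0, 0], [0, 0, 0], 0], [[0, 0, 0], [0, 0, 0], 0]]'
```

```text
clock: 4.2
eef_pos: [495.8, -207.1, 173.4]
tcp_rot: [-3.141, 0.0, 0.061]
contact_force: [-0.1, 0.3, -0.2]
opening: 0.134
grasp_force: 31.7
clock: 4.62
eef_pos: [542.4, -391.5, 172.5]
tcp_rot: [3.141, -0.0, 0.061]
contact_force: [-0.3, 0.6, 0.9]
opening: 0.131
grasp_force: 31.7
clock: 5.03
eef_pos: [551.2, -426.5, 171.9]
tcp_rot: [-3.141, 0.0, 0.546]
contact_force: [0.2, 1.2, -0.0]
opening: 0.132
grasp_force: 31.7
clock: 5.45
eef_pos: [551.4, -426.2, 172.1]
tcp_rot: [-3.141, -0.0, 1.147]
contact_force: [-0.7, 1.0, 0.1]
opening: 0.131
grasp_force: 31.7
clock: 5.87
eef_pos: [551.4, -426.2, 172.1]
tcp_rot: [-3.142, -0.0, 1.616]
contact_force: [0.7, -0.3, -0.5]
opening: 0.129
grasp_force: 31.7
clock: 6.12
eef_pos: [551.5, -426.3, 171.8]
tcp_rot: [-3.142, -0.0, 1.608]
contact_force: [0.2, 0.5, -0.1]
opening: 0.133
grasp_force: 31.7
```

Run:
```python
from h import *
import pickle
p=cams.camera_params("wrist"); s=r.sense(); im=cams.grab_frame("wrist")
pickle.dump((p,s,im),open("w3.pkl","wb"))
cv2.imwrite("pics/w3.png",cv2.resize(im[:,:,::-1][100:370,100:460],None,fx=2.2,fy=2.2,interpolation=cv2.INTER_CUBIC))
R=cv2.Rodrigues(p["rvec"])[0]; print("campos",(-R.T@p["tvec"]).round(1),s["eef_pos"])
c,sn=np.cos(.039),np.sin(.039);T=lambda x,y,z:(535.8+c*x-sn*y,-399.9+sn*x+c*y,z)
for X in [(36,-12,31),(36,-48,31),(-6,-48,31),(-6,-12,31),(60,-56,10),(-60,-56,10)]: print(X,((proj("wrist",T(*X),p)-[100,100])*2.2).round(1))
print("cuv bottom",((proj("wrist",[*s["eef_pos"][:2],129],p)-[100,100])*2.2).round(1))
```

```text
campos [ 548.6 -344.6  291.5] [ 551.4960515  -426.26806365  171.81556595]
(36, -12, 31) [461.4 189.1]
(36, -48, 31) [459.3 278.2]
(-6, -48, 31) [352.1 278.4]
(-6, -12, 31) [349.8 189.2]
(60, -56, 10) [511.4 277.4]
(-60, -56, 10) [231.7 277.2]
cuv bottom [404.5 342.9]
```

View pics/w3.png

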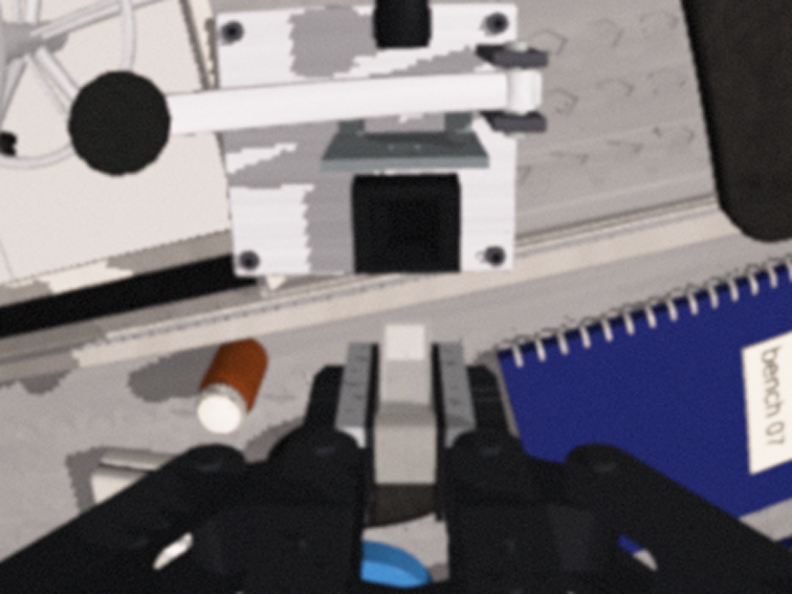

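The nest block corners show at (353,270) and (461,272) against a predicted row of 278, so it lies 1–2 mm towards +y of the top-view estimate. I split the difference and aim at (552.4,-428.2), going down to just above the block and looking again.

Converted, 25 mm / 400 = 0.0625, 22 mm / 400 = 0.055.

```bash
python3 -m handwheel '[[[0, 0, 0], [-0.005, 0.0025, 0.05], 0], [[0, 0, 0], [0, 0, 0.0625], 0], [[0, 0, 0], [0, 0, 0.055], 0], [[0, 0, 0], [0, 0, 0.0375], 0], [[0, 0, 0], [0, 0, 0], 0]]'; python3 -m handwheel '[[[0, 0, 0], [0, 0, 0], 0], [[0, 0, 0], [0, 0, 0], 0], [[0, 0, 0], [0, 0, 0], 0], [[0, 0, 0], [0, 0, 0], 0], [[0, 0, 0], [0, 0, 0], 0]]'
python3 - <<'E'
from h import *
import pickle
p=cams.camera_params("wrist"); s=r.sense(); im=cams.grab_frame("wrist")
pickle.dump((p,s,im),open("w4.pkl","wb"))
cv2.imwrite("pics/w4.png",cv2.resize(im[:,:,::-1][140:340,180:420],None,fx=3,fy=3,interpolation=cv2.INTER_CUBIC))
g=lambda X:((proj("wrist",X,p)-[180,140])*3).round(1)
c,sn=np.cos(.039),np.sin(.039);T=lambda x,y,z:(535.8+c*x-sn*y,-399.9+sn*x+c*y,z)
for X in [(36,-12,31),(36,-48,31),(-6,-48,31),(-6,-12,31),(60,-56,10),(-60,-56,10)]: print(X,g(T(*X)))
t=s["eef_pos"];print(t)
for d in (-6,6): print("cuv bottom",g([t[0]+d,t[1]+6,t[2]-42.8]),"cap",g([t[0]+d,t[1]+6,t[2]+8.2]))
E
```

```text
clock: 6.58
eef_pos: [550.8, -426.9, 86.0]
tcp_rot: [-3.137, -0.004, 1.61]
contact_force: [-0.7, 1.1, -0.9]
opening: 0.134
grasp_force: 31.7
clock: 7.0
eef_pos: [553.1, -428.7, 90.9]
tcp_rot: [3.14, 0.001, 1.611]
contact_force: [-0.3, 0.3, 0.8]
opening: 0.132
grasp_force: 31.7
(36, -12, 31) [412.5 228.4]
(36, -48, 31) [405.6 389.4]
(-6, -48, 31) [205.9 389.1]
(-6, -12, 31) [198.5 228.2]
(60, -56, 10) [497.5 373.9]
(-60, -56, 10) [ -5.  369.7]
[ 553.08657936 -428.65889131   90.86247603]
cuv bottom [279.9 317.2] cap [269.1 473.7]
cuv bottom [345.3 319.5] cap [356.9 476.5]
```

View pics/w4.png

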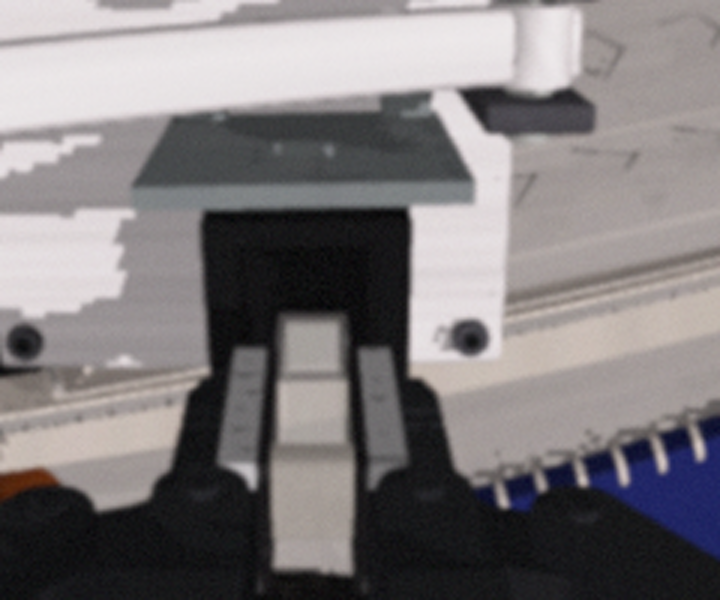

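The pocket mouth spans columns 247–367 with its far edge at row 247. The cuvette bottom spans columns 277–347 with its front edge at row 313. In world terms the cuvette is within 1 mm of the nest axis, well inside the bevel, so I lower it.

Converted, 8 mm / 400 = 0.02, -0.5 mm / 400 = -0.0013.

```bash
python3 -m handwheel '[[[0, 0, 0], [0, -0.0013, 0.02], 0], [[0, 0, 0], [0, 0, 0.02], 0], [[0, 0, 0], [0, 0, 0.02], 0], [[0, 0, 0], [0, 0, 0], 0], [[0, 0, 0], [0, 0, 0], 0]]'; python3 -m handwheel '[[[0, 0, 0], [0, 0, 0.0125], 0], [[0, 0, 0], [0, 0, 0.01], 0], [[0, 0, 0], [0, 0, 0], 0], [[0, 0, 0], [0, 0, 0], 0], [[0, 0, 0], [0, 0, 0], 0]]'
```

```text
clock: 7.47
eef_pos: [551.5, -427.8, 64.4]
tcp_rot: [-3.14, -0.001, 1.611]
contact_force: [0.5, 0.7, -0.2]
opening: 0.135
grasp_force: 31.7
clock: 7.88
eef_pos: [552.2, -428.3, 56.8]
tcp_rot: [3.141, 0.0, 1.611]
contact_force: [-0.4, 0.4, 1.1]
opening: 0.131
grasp_force: 31.7
```

Converted, 1.5 mm / 400 = 0.0038.

```bash
python3 -m handwheel '[[[0, 0, 0], [0, 0, 0.0038], 0], [[0, 0, 0], [0, 0, 0], 0], [[0, 0, 0], [0, 0, 0], 0], [[0, 0, 0], [0, 0, 0], 0]]'; python3 -m handwheel '[[[0, 0, 0], [0, 0, 0], 0.2], [[0, 0, 0], [0, 0, 0], 0.3], [[0, 0, 0], [0, 0, 0], 0.4], [[0, 0, 0], [0, 0, 0], 0.4], [[0, 0, 0], [0, 0, 0], 0.4]]'
python3 - <<'E'
from h import *
p=cams.camera_params("wrist"); s=r.sense(); im=cams.grab_frame("wrist")
cv2.imwrite("pics/w5.png",cv2.resize(im[:,:,::-1][140:340,160:420],None,fx=3,fy=3,interpolation=cv2.INTER_CUBIC))
g=lambda X:((proj("wrist",X,p)-[160,140])*3).round(1)
for z in (14,63): print("seated cap",z,[g([552.2+d,-428.2+e,z]) for d in (-6,6) for e in (-6,6)])
E
```

```text
clock: 8.22
eef_pos: [552.1, -428.3, 55.3]
tcp_rot: [3.142, 0.0, 1.611]
contact_force: [-0.7, 0.5, -0.4]
opening: 0.134
grasp_force: 31.7
clock: 8.63
eef_pos: [552.1, -428.3, 55.2]
tcp_rot: [-3.142, -0.0, 1.611]
contact_force: [-0.1, -0.1, 0.0]
opening: 0.4
grasp_force: 0.0
seated cap 14 [array([338.7, 378.4]), array([340.4, 320.5]), array([402.9, 380.7]), array([406.4, 322.9])]
seated cap 63 [array([328.2, 539.6]), array([329.8, 471.3]), array([412.1, 542.3]), array([417.5, 474.2])]
```

View pics/w5.png

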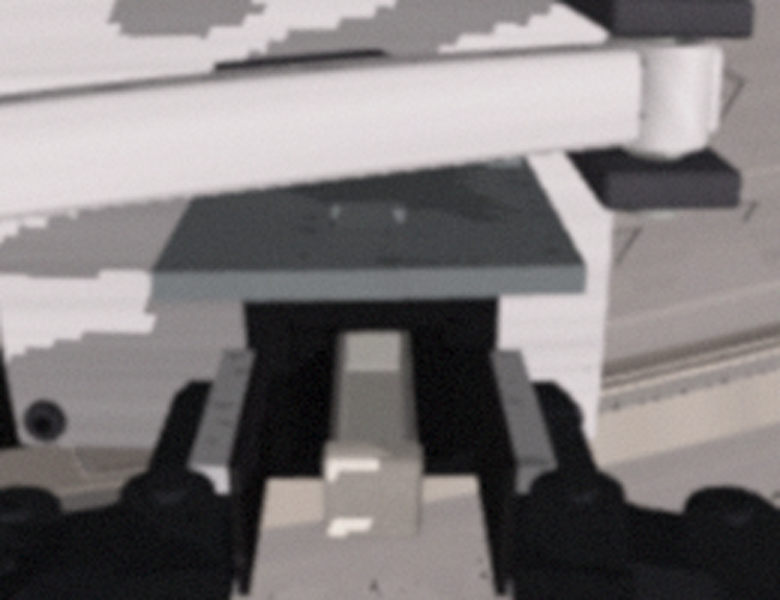

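The cuvette stands upright in the pocket, cap at columns 325–420 and rows 440–538, and both fingers are clear of it. I rise straight up, shut the fingers and go over the lever pad.

Converted, -30 mm / 400 = -0.075, -25 mm / 400 = -0.0625.

```bash
python3 -m handwheel '[[[0, 0, 0], [0, 0, -0.025], 0.4], [[0, 0, 0], [0, 0, -0.0625], 0.4], [[0, 0, 0], [0, 0, -0.075], 0.4], [[0, 0, 0], [0, 0, -0.075], 0.4], [[0, 0, 0], [0, 0, -0.0375], 0]]'; python3 -m handwheel '[[[0, 0, 0], [0.0475, -0.0675, 0], 0], [[0, 0, 0], [0.0475, -0.07, 0], 0], [[0, 0, 0], [0.0475, -0.07, 0], 0], [[0, 0, 0], [0, 0, 0], 0], [[0, 0, 0], [0, 0, 0], 0]]' 40; python3 -m handwheel '[[[0, 0, 0], [0, 0, 0], 0], [[0, 0, 0], [0, 0, 0], 0], [[0, 0, 0], [0, 0, 0], 0], [[0, 0, 0], [0, 0, 0], 0]]';python3 - <<'E'
from h import *
im=cams.grab_frame("wrist"); p=cams.camera_params("wrist")
a=cv2.resize(im[:,:,::-1],(560,420))
b=cams.grab_frame("scene")[:,:,::-1][225:325,235:345]; b=cv2.resize(b,(462,420),interpolation=cv2.INTER_CUBIC)
cv2.imwrite("pics/m6.png",cv2.resize(np.hstack([a[:,200:400].copy() if 0 else a[120:400,130:430],b[:280,:]]),(762,280)))
print("pad pred px", (proj("wrist",[472,-375,109],p)-[130,120]).round())
E
```

```text
clock: 9.1
eef_pos: [553.4, -429.3, 170.0]
tcp_rot: [3.138, 0.003, 1.611]
contact_force: [-0.2, -0.2, 0.6]
opening: 0.274
grasp_force: 0.0
clock: 9.52
eef_pos: [465.7, -373.9, 166.1]
tcp_rot: [-3.142, -0.0, 1.611]
contact_force: [0.7, 0.1, -0.7]
opening: 0.004
grasp_force: 0.0
clock: 9.85
eef_pos: [467.6, -375.1, 165.1]
tcp_rot: [3.141, 0.0, 1.611]
contact_force: [0.7, 0.7, 0.3]
opening: 0.001
grasp_force: 0.0
pad pred px [162. 126.]
```

View pics/m6.png

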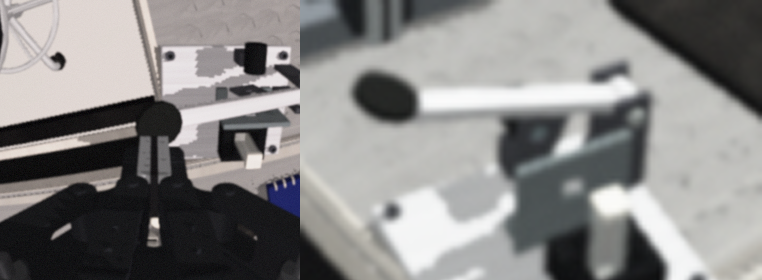

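The scene crop shows the cuvette standing in the nest at about (608,215), with the lever still up. In the wrist view the pad is at (159,122) against a predicted (162,126). I press down in stages.

Converted, 12 mm / 400 = 0.03, 6 mm / 400 = 0.015.

```bash
python3 -m handwheel '[[[0, 0, 0], [0, 0, 0.03], 0], [[0, 0, 0], [0, 0, 0.03], 0], [[0, 0, 0], [0, 0, 0.015], 0], [[0, 0, 0], [0, 0, 0.015], 0], [[0, 0, 0], [0, 0, 0.015], 0]]'; python3 -m handwheel '[[[0, 0, 0], [0, 0, 0.015], 0], [[0, 0, 0], [0, 0, 0.015], 0], [[0, 0, 0], [0, 0, 0.015], 0], [[0, 0, 0], [0, 0, 0], 0], [[0, 0, 0], [0, 0, 0], 0]]'; python3 -m handwheel '[[[0, 0, 0], [0, 0, 0.015], 0], [[0, 0, 0], [0, 0, 0.015], 0], [[0, 0, 0], [0, 0, 0.0075], 0], [[0, 0, 0], [0, 0, 0], 0], [[0, 0, 0], [0, 0, 0], 0]]'; python3 -m handwheel '[[[0, 0, 0], [0, 0, 0], 0], [[0, 0, 0], [0, 0, 0], 0], [[0, 0, 0], [0, 0, 0], 0], [[0, 0, 0], [0, 0, 0], 0], [[0, 0, 0], [0, 0, 0], 0]]'
```

```text
clock: 10.37
eef_pos: [466.6, -374.5, 122.2]
tcp_rot: [-3.141, -0.001, 1.611]
contact_force: [-1.1, 0.3, 4.1]
opening: 0.001
grasp_force: 1.9
clock: 10.78
eef_pos: [466.8, -374.7, 105.0]
tcp_rot: [-3.141, -0.0, 1.611]
contact_force: [-2.7, -0.8, 5.4]
opening: 0.003
grasp_force: 2.3
clock: 11.2
eef_pos: [466.9, -374.9, 90.5]
tcp_rot: [-3.142, 0.0, 1.611]
contact_force: [-3.0, -2.1, 5.3]
opening: -0.001
grasp_force: 2.9
clock: 11.62
eef_pos: [466.8, -374.9, 90.8]
tcp_rot: [3.142, 0.001, 1.611]
contact_force: [-4.0, -1.6, 6.7]
opening: 0.002
grasp_force: 2.9
```

Converted, 1 mm / 400 = 0.0025.

```bash
python3 -m handwheel '[[[0, 0, 0], [0, 0, 0.0025], 0], [[0, 0, 0], [0, 0, 0], 0], [[0, 0, 0], [0, 0, 0], 0], [[0, 0, 0], [0, 0, 0], 0], [[0, 0, 0], [0, 0, 0], 0]]'
python3 - <<'E'
from h import *
b=cams.grab_frame("scene")[:,:,::-1][180:325,215:375]; cv2.imwrite("pics/end.png",cv2.resize(b,None,fx=4,fy=4,interpolation=cv2.INTER_CUBIC))
E
```

```text
clock: 12.03
eef_pos: [466.8, -375.0, 89.8]
tcp_rot: [3.142, 0.001, 1.611]
contact_force: [-3.2, -1.6, 6.3]
opening: -0.002
grasp_force: 3.0
```

View pics/end.png

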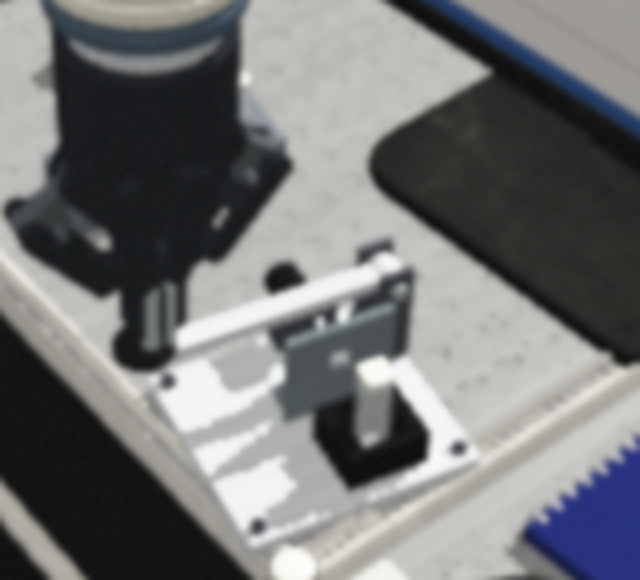

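The fingertips are on the pad at (145,350), the lever looks level, and the cuvette stands in the nest with its cap at about (377,368). I check its height by projection before handing in.

Run:
```python
from h import *
g=lambda X:((proj("scene",X)-[215,180])*4).round(1)
print(g([552.4,-428.2,63]),g([552.4,-428.2,68]),g([536.2+60,-398.8-53,10]),g([466.8,-375,67.5]))
```

```text
[374.8 364.7] [375.5 356.9] [476.2 452.1] [152.  330.4]
```

```bash
python3 -c "
from rig import r
print(r.sign_off())"
```

```text
the job is handed in; nothing more can be done
None
```

I seated one cuvette upright in the station's pocket and let go of it; the fingertips now hold the lever about level with roughly 6 N, and I handed the job in at about 12 s on the clock, with no verdict returned.

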